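# Fetch the toy pot from behind the other toys

### The job

The little aluminium pot stands at the back of the wooden toy stand, hemmed in by the cup tower, the toy drill and the pepper mill. Without disturbing the pot, first stand all three upright in the grey tray, then set the pot upright in the middle of the round plate of the toy hob, and only after that put the cup tower, the drill and the mill back upright on the stand, each on the very spot where it stood at the start (to about a centimetre; which way it faces does not matter). Do not topple anything, and leave the blue whale and the glass jar where they are.

Things in the scene. Friction and masses are not known exactly. Their poses are not given: they have to be found in the camera images.
- stand: Low plywood toy stand, fixed, 200 (x) by 270 (y) mm. Origin: centre of its underside on the work surface, x away from the robot. Flat board, top 30 mm up. 10 mm walls: back at +x (inner face x = 90, top 72 mm up), ends at +-y (inner faces y = +-125, tops 60 mm up); -x side open. Pot near (45, 0) mm; cups, drill and mill, in any order, near (-45, 0), (30, 74), (30, -74).
- tray: Grey shallow tray, fixed, left or right of the stand, empty: 270 (x) by 140 (y) mm outside, 15 mm high, walls and floor 5 mm thick. Origin at the centre of its underside on the work surface; inner floor 5 mm up, 260 by 130 mm, room for the three toys in a row along x.
- hob: White toy hob, fixed, on the other side of the stand from the tray: block 130 by 130 by 30 mm with a dark round steel plate, 76 mm across, raised 3 mm, in the middle of its top; two wooden knobs on its -x face. Origin at the centre of its underside on the work surface; the plate's top is 33 mm straight above it.
- cups: Tower of three nested upside-down plastic cups, one solid piece, 96 mm tall, about 90 g: stepped round tiers with upright sides, diameters 62 mm (0 to 30 mm up), 56 mm (30 to 58 mm) and 50 mm (58 to 96 mm, closed top). Origin at the centre of the underside, z up. Grip the top tier.
- drill: Wooden toy drill standing on its foot, 105 mm tall, about 200 g. Foot 56 (x) by 44 (y) by 20 mm; slim grip 28 mm; on top a level motor housing, x -45 to +25 mm, 34 mm wide in y, 71 to 105 mm up; chuck and bit stick out to x = +46 mm. Origin: centre of the foot's underside, z up, x along the bit. Grip the housing across y.
- mill: Round wooden pepper mill, 104 mm tall, 120 g or so: base 48 mm diameter (0 to 38 mm up), neck 30 mm, head 40 mm diameter with upright sides from 62 to 96 mm up, small steel ball on top. Origin at the centre of the underside, z up. Grip the head.
- pot: Small open aluminium toy pot, round, 52 mm outside diameter, 42 mm high, wall 3 mm, about 80 g, two little wire lugs 32 mm up reaching 34 mm from the axis along its +x and -x. Origin at the centre of the underside, z up. Its x is within 0.25 rad of the stand's x; once the toys around it are gone, grip it across its y.
- whale: Blue bath whale, about 115 mm long, 60 mm wide, 50 mm high, lying on the work surface beyond the tray or the hob; origin on the underside below the middle of the round body, tail fins along its +x to about 80 mm. A bystander.
- jar: Glass jar with wooden lid, 68 mm diameter, 90 mm high, on the work surface beyond the tray or the hob; origin at the centre of the underside. A bystander.
Mind the look-alikes: they are no part of the job. What is shaped like the cups but pink or turquoise is not meant.

How it is judged:
By the outcome, as a careful person would: the job done as asked, in the order asked, and still so for the second after the job is handed in, with the robot touching nothing.
It also fails if it takes over 147 s, if anything falls off the work surface, if the arm or the gripper's body presses on something with over 40 N, if the wrist force passes 120 N, or if a joint passes its speed limit or range.

### The arm

A 6-joint arm with a two-finger parallel gripper is mounted at the origin on the work surface. World frame = base frame: x ahead of the robot, y to its left, z up, the work surface at z = 0. Lengths are in mm, angles in rad, forces in N, time in s.
With the tool pointing down it reaches from about 400 to 925 mm from the base axis. Payload 3.4 kg.
Tool frame: the origin (TCP) lies midway between the tips of the shut fingers; the grasp point (between the pads) lies robot.tcp_to_grasp behind it (robot.tcp_to_grasp is the distance from the TCP to the grasp point, in mm); z points along the fingers, y is the line along which they close (so a half turn about z gives the same grasp; the last joint's range is limited). The gripper opens to 85 mm and grips with 20 to 120 N. Pads are 22 mm wide; open, the fingers measure 114 mm over their backs; the gripper's body (76 mm by 85 mm) begins 54 mm behind the grasp point. The pads swing forward as they close: fully open they stand 13 mm farther back than shut.
Start: joints at [1.103, 0.307, 1.506, -0, 1.328, -0.073], TCP at [220.651, 530.984, 231.305] pointing down, gripper open.
Joint ranges: [-3.12, 3.12], [-1.05, 2.28], [0.14, 2.33], [-1.42, 4.57], [0.1, 2.73], [-2.68, 2.68]. Speed limits (rad/s): [2.57, 2.57, 3.14, 3.14, 3.14, 3.14].

### API

Orientations are given as a 3x3 rotation matrix whose columns are the frame's x, y, z axes.
In Python, from cell import robot gives the robot as it stands.
- The arm moves only by the shell command python3 -m pendant 'ROWS' [OPENING]. ROWS is a JSON list of rows, 1 to 5 of them, each an object with the fields x, y, z (the shift in mm), rx, ry, rz (a rotation vector in rad); a field left out counts as zero; each row is the pose to reach, as a shift and turn from the pose commanded when the command began, along the tool's axes at that moment; what a row does not reach only later rows make up. A row lasts 1/10 s, in which the tool goes at most 50 mm and 0.15 rad, less where a joint would pass 70% of its speed; a pose out of reach is approached as far as the arm can. OPENING is the finger opening in mm, set as the command begins (- or left out keeps the last). The fingers move at their own pace and stop on an object; the grip force is fixed at half the most. Time passes only in rows, so rows that do not move let the fingers close. It prints the time, the measured TCP pose, the force, the opening and the grip force at its end. Input that does not fit is refused with a message, and nothing moves.
- robot.get_state(): the state, without advancing time (a new reading comes with each control period).
- robot.get_image(name): name is "scene" or "top" or "wrist"; returns a dict with "img" (400x640x3 uint8, red, green, blue), "intrinsics" (3x3 intrinsics, pixels), "dist" ([k1, k2, p1, p2, k3] as OpenCV has them; the pictures are not rectified), "R" (3x3) and "t" (3): a world point X has camera coordinates R X + t; the wrist camera has in their place "T_tool_cam" (4x4, takes a point from camera to tool coordinates, whose origin is the TCP and whose axes are the flange's). Camera axes: x right, y down, z forward; pixel columns grow to the right and rows downward; lengths in mm; the calibration is good to about 2 mm. A picture is of the moment at which its call begins: read the wrist's pose just before it. There is no depth.
- robot.job_done(): hands the job in; it is judged then, once.
Trained networks look in a picture, given as the dict that the camera call returned (one of the last four; its "shot" number tells which), for a name from the list of things; names that differ only in an ending like _2 or _b are one class to them, and where a whole thing is asked for, a point or a joint stands for the part that bears it (a point fixed in the world has none). Each returns a list of dicts, best first, with "p" (0 to 1); they miss things now and then, are a little off and sometimes report something else, mostly with a low value. They report only what shows in the picture. A call takes as long as a camera call. They do not tell look-alikes from the thing itself.
- robot.regions_of(picture, target): "pixels" (400x640 bool, what is visible of it) and "location" ([column, row] in pixels, amid what is visible of it).
The state is a dict: "t": time; "joints": joint angles; "joint_velocities": joint speeds; "joint_torque": joint torques, N m; "tool_pos": TCP position; "ee_rot": TCP orientation; "wrist_force": force on the tool from outside, world axes, zero at the start; "torque": the same for the moment, N m; "finger_gap": finger opening in mm; "grasp_force": force on a finger pad.
Only numpy, scipy, OpenCV 4.12 (cv2) and the standard library are available. Lean on these libraries where they do the work, as an engineer would, in place of code of your own. Each camera call takes 0.05 s, during which the arm holds its last target. There are 200 camera calls.

## Working session

There is one attempt and no reset: what is moved stays moved. The work goes in short steps, Python scripts to look and compute and a shell command to move; the robot and the scene stay as the last step left them, time stands still between calls to the robot, and variables do not carry over. Pictures are saved under pics/ and viewed, at most 16 in all, crops included, and the job is handed in when it is done.

```bash
mkdir -p pics; ls
python3 - <<'E'
from cell import robot
import cv2,numpy as np
print(robot.tcp_to_grasp)
s=robot.get_state();print(s['t'],np.round(s['tool_pos'],1),np.round(s['ee_rot'],3).tolist(),s['finger_gap'])
for n in ("scene","top"):
    p=robot.get_image(n);cv2.imwrite(f"pics/{n}0.png",p["img"][...,::-1])
    print(n,np.round(p['intrinsics'],1).tolist(),np.round(p['dist'],3),np.round(p['R'],3).tolist(),np.round(p['t']))
    for o in "stand tray hob cups drill mill pot whale jar".split():
        print(o,[(round(d['p'],2),np.round(d['location']).tolist(),int(d['pixels'].sum())) for d in robot.regions_of(p,o)])
E
```

```text
pics
18.700000000000003
0.0 [220.3 530.3 230.4] [[-0.923, 0.384, -0.001], [0.384, 0.923, -0.002], [0.0, -0.002, -1.0]] 85.59022721393761
scene [[484.1, 0.0, 311.5], [0.0, 484.1, 210.2], [0.0, 0.0, 1.0]] [-0.106  0.     0.     0.     0.   ] [[-0.149, 0.989, 0.023], [0.606, 0.11, -0.788], [-0.781, -0.103, -0.616]] [  95. -343. 1680.]
stand [(0.87, [300.0, 214.0], 4143)]
tray [(0.83, [450.0, 199.0], 3538)]
hob [(0.73, [206.0, 171.0], 1642)]
cups [(0.72, [338.0, 197.0], 950), (0.65, [305.0, 253.0], 1133), (0.58, [390.0, 221.0], 989), (0.24, [300.0, 211.0], 4329)]
drill [(0.81, [278.0, 188.0], 733)]
mill [(0.7, [316.0, 178.0], 601), (0.18, [301.0, 214.0], 4498)]
pot [(0.64, [306.0, 199.0], 343)]
whale [(0.77, [437.0, 266.0], 974), (0.46, [451.0, 201.0], 3434)]
jar [(0.85, [178.0, 223.0], 1163)]
top [[455.1, 0.0, 321.4], [0.0, 455.1, 195.3], [0.0, 0.0, 1.0]] [-0.127  0.     0.     0.     0.   ] [[0.016, -1.0, 0.011], [-0.997, -0.017, -0.075], [0.075, -0.01, -0.997]] [ -27.  586. 1154.]
stand [(0.7, [205.0, 132.0], 859), (0.67, [320.0, 209.0], 7226), (0.35, [352.0, 189.0], 606)]
tray [(0.68, [180.0, 243.0], 5493), (0.17, [322.0, 220.0], 290)]
hob [(0.95, [436.0, 250.0], 2660)]
cups [(0.93, [242.0, 180.0], 565), (0.79, [318.0, 132.0], 533), (0.56, [294.0, 187.0], 491)]
drill [(0.61, [352.0, 190.0], 621)]
mill [(0.58, [321.0, 221.0], 241)]
pot [(0.84, [320.0, 185.0], 332)]
whale [(0.56, [202.0, 129.0], 834)]
jar [(0.84, [435.0, 150.0], 676)]
```

Run:
```python
import cv2,numpy as np
a=cv2.imread('pics/top0.png')[90:320,110:510];b=cv2.imread('pics/scene0.png')[130:310,140:500]
cv2.imwrite('pics/c_top.png',cv2.resize(a,(800,460)));cv2.imwrite('pics/c_sc.png',cv2.resize(b,(800,400)))
```

```text
(no output)
```

View pics/c_top.png

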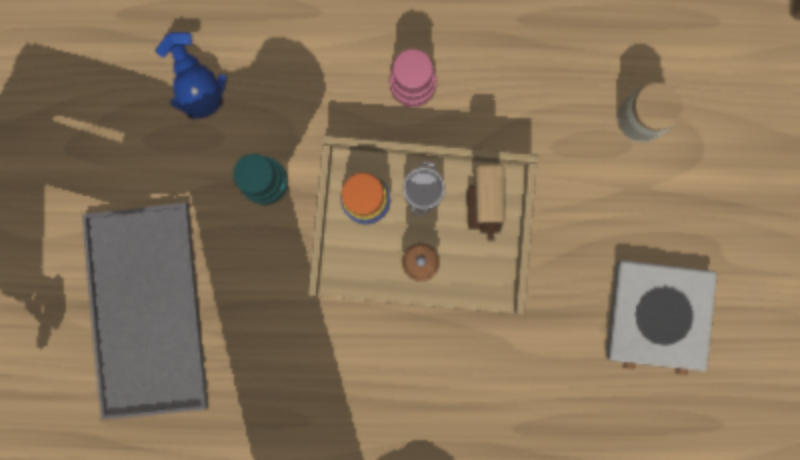

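View pics/c_sc.png

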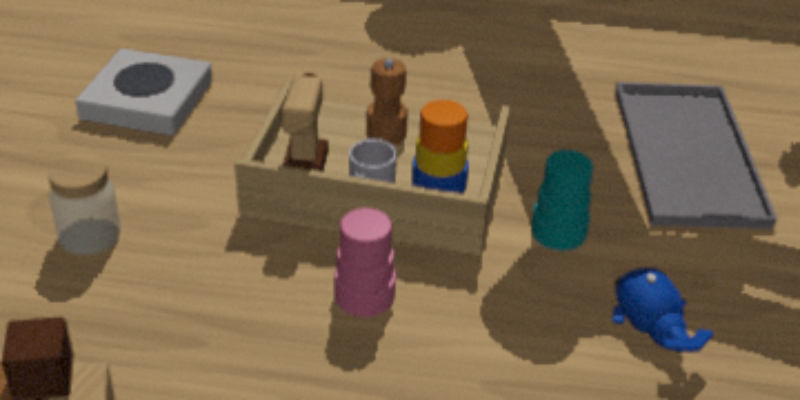

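```bash
cat > h.py <<'E'
import numpy as np,cv2
from scipy.optimize import minimize
from cell import robot
def cyl(r,z0,z1,cx=0,cy=0):
    a=np.linspace(0,2*np.pi,40,endpoint=False);c=np.c_[cx+r*np.cos(a),cy+r*np.sin(a)]
    return np.vstack([np.c_[c,0*a+z] for z in(z0,z1)])
def box(x0,x1,y0,y1,z0,z1): return np.array([[x,y,z] for x in(x0,x1) for y in(y0,y1) for z in(z0,z1)],float)
M=dict(cups=[cyl(31,0,30),cyl(28,30,58),cyl(25,58,96)],mill=[cyl(24,0,38),cyl(15,38,62),cyl(20,62,96),cyl(5,96,104)],
 drill=[box(-28,28,-22,22,0,20),box(-14,14,-14,14,20,71),box(-45,25,-17,17,71,105),box(25,46,-7,7,82,94)],
 pot=[cyl(26,0,42)],hob=[box(-65,65,-65,65,0,30)],plate=[cyl(38,30,33)],tray=[box(-135,135,-70,70,0,15)],
 stand=[box(-100,100,-135,135,0,30),box(90,100,-135,135,0,72),box(-100,100,-135,-125,0,60),box(-100,100,125,135,0,60)],
 jar=[cyl(34,0,90)],whale=[cyl(30,0,50)])
BASE=dict(cups=30,mill=30,drill=30,pot=30)
def pose(p):  # world->cam
    if 'R' in p: return np.array(p['R']),np.array(p['t'])
    s=p['state'];T=np.eye(4);T[:3,:3]=s['ee_rot'];T[:3,3]=s['tool_pos']
    W=np.linalg.inv(T@np.array(p['T_tool_cam']));return W[:3,:3],W[:3,3]
def shot(n):
    s=robot.get_state();p=robot.get_image(n);p['state']=s;return p
def proj(p,X):
    R,t=pose(p);return cv2.projectPoints(np.asarray(X,float).reshape(-1,1,3),cv2.Rodrigues(R)[0],t,np.array(p['intrinsics']),np.array(p['dist'],float))[0][:,0]
def ray(p,uv,z):
    R,t=pose(p);n=cv2.undistortPoints(np.array(uv,float).reshape(-1,1,2),np.array(p['intrinsics']),np.array(p['dist'],float))[0,0]
    d=R.T@np.r_[n,1];c=-R.T@t;return c+d*(z-c[2])/d[2]
def model(name,q,z=None):
    z=BASE.get(name,0) if z is None else z
    c,s=np.cos(q[2]),np.sin(q[2]);R=np.array([[c,-s,0],[s,c,0],[0,0,1]])
    return [h@R.T+[q[0],q[1],z] for h in M[name]]
def render(p,hs,k=3):
    m=np.zeros((400*k,640*k),np.uint8)
    for h in hs:
        u=((proj(p,h)+.5)*k-.5).astype(np.float32);cv2.fillConvexPoly(m,np.round(cv2.convexHull(u)*16).astype(np.int32),1,shift=4)
    return m.astype(bool)
def fit(name,views,q0,yaw=True,hull=False,z=None,k=3):
    ms=[]
    for p,m in views:
        if hull:
            c=np.vstack(max(cv2.findContours(m.astype(np.uint8),0,2)[0],key=len));m2=np.zeros((400,640),np.uint8);cv2.fillConvexPoly(m2,cv2.convexHull(c),1);m=m2>0
        ms.append(np.repeat(np.repeat(m,k,0),k,1))
    def f(v):
        q=[v[0],v[1],v[2]/100 if yaw else q0[2]];e=0
        for (p,_),m in zip(views,ms):
            r=render(p,model(name,q,z),k);e+=1-(r&m).sum()/max(1,(r|m).sum())
        return e/len(ms)
    v=[q0[0],q0[1],q0[2]*100][:3 if yaw else 2];n=len(v)
    sim=np.vstack([v]+[np.array(v)+8*np.eye(n)[i] for i in range(n)])
    r=minimize(f,v,method='Nelder-Mead',options=dict(initial_simplex=sim,xatol=.1,fatol=1e-4,maxiter=120))
    return [round(float(r.x[0]),1),round(float(r.x[1]),1),round(float(r.x[2])/100 if yaw else q0[2],3)],round(r.fun,3)
def best(p,name,uv=None):
    L=robot.regions_of(p,name)
    if uv is not None: L=[d for d in L if np.hypot(*(np.array(d['location'])-uv))<25]
    return L[0]['pixels'] if L else None
E
python3 - <<'E'
from h import *
top=shot('top');sc=shot('scene')
L=dict(cups=((293,187),(338,197),126,0),mill=((320,220),(316,178),134,0),drill=((352,188),(278,188),135,3.1),pot=((320,185),(306,199),72,0),hob=((436,250),(206,171),30,-.05),tray=((180,243),(450,199),10,.05),stand=((320,209),(300,214),30,-.05),jar=((435,150),(178,223),90,0),whale=((202,129),(437,266),40,0))
for n,(a,b,z,y) in L.items():
    q=list(ray(top,a,z)[:2])+[y]
    ma,mb=best(top,n,a),best(sc,n,b)
    yaw=n in('drill','hob','tray','stand')
    for nm,v in (('top',[(top,ma)]),('scene',[(sc,mb)])):
        if v[0][1] is not None and not(nm=='scene' and n in('pot','stand')): print(n,nm,np.round(q,2),*fit(n,v,q,yaw,n=='stand'))
E
```

```text
cups top [597.44  51.21   0.  ] [598.4, 56.7, 0] 0.059
cups scene [597.44  51.21   0.  ] [597.3, 56.7, 0] 0.111
mill top [520.66 -13.67   0.  ] [519.4, -15.5, 0] 0.062
mill scene [520.66 -13.67   0.  ] [521.1, -12.9, 0] 0.148
drill top [596.68 -87.31   3.1 ] [589.7, -94.7, 3.168] 0.131
drill scene [596.68 -87.31   3.1 ] [590.4, -95.0, 3.221] 0.176
pot top [608.56 -12.71   0.  ] [611.5, -16.3, 0] 0.126
hob top [ 4.4999e+02 -3.1457e+02 -5.0000e-02] [456.2, -329.5, -0.085] 0.048
hob scene [ 4.4999e+02 -3.1457e+02 -5.0000e-02] [460.1, -329.2, -0.055] 0.084
tray top [4.5608e+02 3.5078e+02 5.0000e-02] [451.2, 346.6, 0.121] 0.041
tray scene [4.5608e+02 3.5078e+02 5.0000e-02] [453.9, 345.9, 0.12] 0.025
stand top [ 5.5094e+02 -1.4010e+01 -5.0000e-02] [566.6, -16.1, -0.071] 0.017
jar top [ 699.33 -296.56    0.  ] [715.3, -301.4, 0] 0.142
jar scene [ 699.33 -296.56    0.  ] [717.3, -307.1, 0] 0.134
whale top [752.57 295.76   0.  ] [740.7, 281.9, 0] 0.374
whale scene [752.57 295.76   0.  ] [753.1, 280.8, 0] 0.334
```

```bash
cat >> h.py <<'E'
YAW=-0.071
def rel(x,y,z,yaw=None,s=None):  # tool-axes shift and turn to world TCP (x,y,z), tool x at pi+yaw
    s=s or robot.get_state();R=np.array(s['ee_rot']);d=R.T@(np.array([x,y,z])-s['tool_pos'])
    a=np.pi+(YAW if yaw is None else yaw);c,q=np.cos(a),np.sin(a)
    D=np.array([[c,q,0],[q,-c,0],[0,0,-1]]);rv=cv2.Rodrigues(R.T@D)[0].ravel()
    return np.round(d,1).tolist(),np.round(rv,3).tolist()
E
python3 -m pendant '[{"z":-60,"rz":-0.12},{"x":-70,"y":-60,"z":-100,"rz":-0.24},{"x":-110,"y":-90,"z":-100,"rz":-0.323},{"x":-150,"y":-120,"z":-100,"rz":-0.323},{"x":-190,"y":-150,"z":-100,"rz":-0.323}]' 85
python3 -c "
from h import *
print(rel(540,-16,340)); p=shot('wrist');print(np.round(p['T_tool_cam'],2).tolist(),np.round(p['intrinsics'],0).tolist())"
```

```text
t: 2.5
tool_pos: [314.0, 362.1, 329.2]
ee_rot: [[-0.998, 0.069, 0.002], [0.069, 0.998, 0.002], [-0.002, 0.002, -1.0]]
wrist_force: [2.1, -0.0, 0.5]
finger_gap: 84.9
grasp_force: 0.0
([-251.7, -361.5, -11.0], [0.002, 0.002, 0.002])
[[0.0, -0.95, -0.3, 77.26], [1.0, 0.0, 0.0, 0.58], [-0.0, -0.3, 0.95, -143.07], [0.0, 0.0, 0.0, 1.0]] [[337.0, 0.0, 322.0], [0.0, 337.0, 196.0], [0.0, 0.0, 1.0]]
```

```bash
python3 -m pendant '[{"x":-35,"y":-35,"z":-5},{"x":-70,"y":-70,"z":-10},{"x":-105,"y":-105,"z":-10},{"x":-130,"y":-150,"z":-10},{"x":-150,"y":-195,"z":-10}]' | head -2
python3 -m pendant '[{"x":-30,"y":-40},{"x":-60,"y":-80},{"x":-85,"y":-120},{"x":-100,"y":-166},{"x":-100,"y":-166}]' | head -2
python3 - <<'E'
from h import *
w=shot('wrist');print(np.round(w['state']['tool_pos'],1));cv2.imwrite('pics/w1.png',w['img'][...,::-1])
for n,q,yaw in (('cups',(598,56.7,0),0),('mill',(520,-14.5,0),0),('drill',(590,-95,3.17),1),('pot',(611.5,-16.3,0),0)):
    c=proj(w,[[q[0],q[1],90]])[0];L=robot.regions_of(w,n)
    print(n,np.round(c),[(round(d['p'],2),np.round(d['location']).tolist(),int(d['pixels'].sum())) for d in L])
    L=[d for d in L if np.hypot(*(np.array(d['location'])-c))<60]
    if L: print(fit(n,[(w,L[0]['pixels'])],q,bool(yaw)))
E
```

```text
t: 3.05
tool_pos: [450.2, 157.3, 337.9]
t: 3.55
tool_pos: [538.6, -19.6, 337.3]
[538.6 -19.6 337.3]
cups [388. 203.] [(0.74, [486.0, 206.0], 2904), (0.72, [387.0, 202.0], 2677), (0.64, [346.0, 302.0], 2335)]
([599.2, 56.7, 0], np.float64(0.044))
mill [325. 144.] [(0.91, [327.0, 146.0], 1519)]
([521.4, -13.6, 0], np.float64(0.042))
drill [263. 206.] [(0.92, [264.0, 211.0], 2966)]
([591.3, -92.7, 3.1], np.float64(0.108))
pot [329. 217.] [(0.61, [329.0, 206.0], 1527)]
([613.4, -15.8, 0], np.float64(0.049))
```

View pics/w1.png

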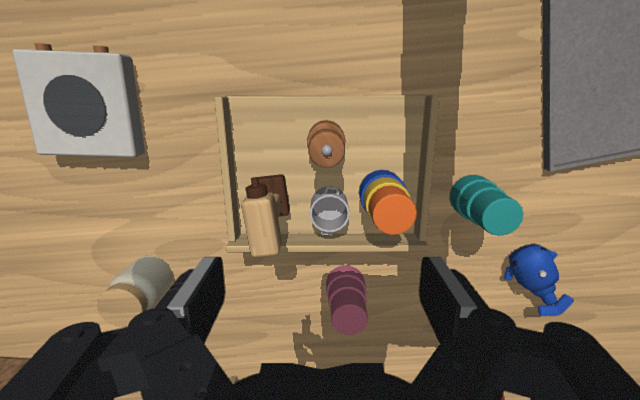

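```bash
python3 -c "
from h import *
print(rel(598.7,56.7,91))"
```

```text
([-57.3, 73.5, 247.0], [0.001, -0.0, 0.001])
```

```bash
python3 -m pendant '[{"x":-25,"y":30,"z":30},{"x":-45,"y":60,"z":60},{"x":-57.3,"y":73.5,"z":100},{"x":-57.3,"y":73.5,"z":145},{"x":-57.3,"y":73.5,"z":185}]' | head -2
python3 -m pendant '[{"z":25},{"z":45},{"z":62},{"z":62},{"z":62}]'
python3 - <<'E'
from h import *
print(rel(598.7,56.7,91)); w=shot('wrist');cv2.imwrite('pics/w2.png',w['img'][...,::-1])
E
```

```text
t: 4.3
tool_pos: [598.7, 58.2, 151.4]
t: 4.8
tool_pos: [599.0, 56.7, 91.3]
ee_rot: [[-0.998, 0.069, -0.0], [0.069, 0.998, 0.0], [0.0, 0.0, -1.0]]
wrist_force: [-0.1, 0.3, 0.1]
finger_gap: 85.1
grasp_force: 0.0
([0.3, -0.0, 0.3], [0.0, -0.0, 0.002])
```

View pics/w2.png

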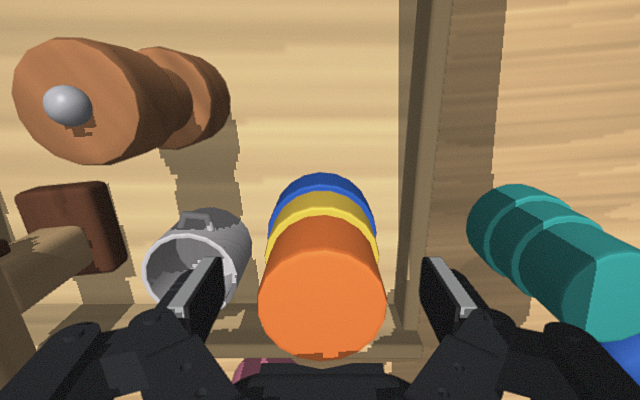

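```bash
python3 -m pendant '[{},{},{},{},{}]' 30
python3 -m pendant '[{},{"z":-10},{"z":-40},{"z":-80},{"z":-120}]'
python3 -c "
from h import *
print(rel(536.9,356.5,67))"
```

```text
t: 5.35
tool_pos: [600.0, 55.5, 92.3]
ee_rot: [[-0.997, 0.071, 0.002], [0.071, 0.997, 0.0], [-0.002, 0.001, -1.0]]
wrist_force: [-0.8, 0.5, 5.8]
finger_gap: 49.0
grasp_force: 61.4
t: 5.85
tool_pos: [598.4, 55.1, 212.0]
ee_rot: [[-0.997, 0.071, -0.002], [0.071, 0.997, -0.0], [0.002, -0.0, -1.0]]
wrist_force: [1.2, -0.1, -1.2]
finger_gap: 48.4
grasp_force: 62.1
([82.5, 296.3, 145.1], [-0.0, -0.002, -0.0])
```

```bash
python3 -m pendant '[{"x":8,"y":30},{"x":20,"y":78},{"x":34,"y":125},{"x":47,"y":172},{"x":60,"y":216}]' |head -2
python3 -m pendant '[{"x":12,"y":40},{"x":22,"y":70,"z":20},{"x":22,"y":80,"z":60},{"x":22,"y":80,"z":100},{"x":22,"y":80,"z":125}]' |head -2
python3 -m pendant '[{"z":8},{"z":15},{"z":19},{"z":19},{"z":19}]'
python3 - <<'E'
from h import *
print(rel(536.9,356.5,67)); w=shot('wrist');cv2.imwrite('pics/w3.png',w['img'][...,::-1])
E
```

```text
t: 6.35
tool_pos: [554.0, 276.6, 211.5]
t: 6.85
tool_pos: [536.4, 356.1, 83.3]
t: 7.35
tool_pos: [539.3, 356.7, 68.4]
ee_rot: [[-0.997, 0.071, 0.002], [0.071, 0.997, 0.001], [-0.002, 0.001, -1.0]]
wrist_force: [0.8, 0.3, -0.4]
finger_gap: 48.4
grasp_force: 62.4
([2.4, -0.4, 1.4], [0.001, 0.002, -0.0])
```

View pics/w3.png

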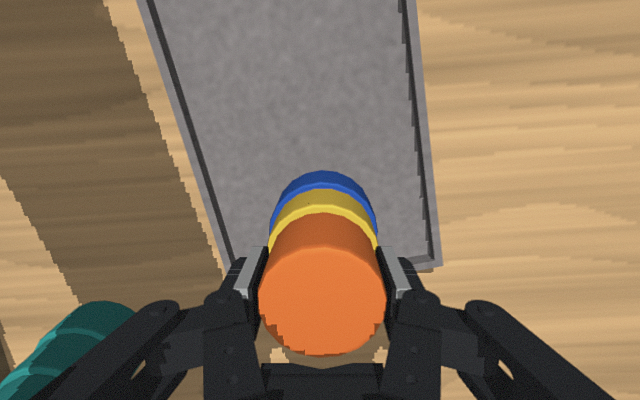

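```bash
python3 -m pendant '[{"z":0.7},{"z":1.5},{"z":1.5},{"z":1.5}]'
```

```text
t: 7.8
tool_pos: [539.1, 356.7, 67.3]
ee_rot: [[-0.998, 0.071, 0.002], [0.071, 0.998, 0.001], [-0.002, 0.001, -1.0]]
wrist_force: [-0.5, -0.6, 5.5]
finger_gap: 48.9
grasp_force: 63.3
```

```bash
python3 -m pendant '[{},{},{},{}]' 85 |grep gap
python3 -m pendant '[{"z":-40},{"z":-85},{"y":-20,"z":-130},{"y":-60,"z":-150},{"y":-100,"z":-150}]' 
python3 -c "
from h import *
print(rel(520.8,-14,93))"
```

```text
finger_gap: 84.9
t: 8.7
tool_pos: [533.8, 257.2, 219.8]
ee_rot: [[-0.998, 0.069, 0.008], [0.069, 0.998, 0.003], [-0.008, 0.004, -1.0]]
wrist_force: [0.3, -0.2, 0.4]
finger_gap: 85.0
grasp_force: 0.0
([-4.7, -272.0, 125.8], [0.004, 0.008, 0.002])
```

```bash
python3 -m pendant '[{"x":-2,"y":-48},{"x":-4,"y":-96},{"x":-6,"y":-144},{"x":-8,"y":-192},{"x":-9,"y":-235}]' |head -2
python3 -m pendant '[{"y":-30,"z":15},{"y":-37,"z":45},{"y":-37,"z":85},{"y":-37,"z":110},{"y":-37,"z":122.5}]' |head -2
python3 -m pendant '[{},{}]'|head -2
python3 - <<'E'
from h import *
print(rel(520.8,-14,93)); w=shot('wrist');cv2.imwrite('pics/w4.png',w['img'][...,::-1])
E
```

```text
t: 9.2
tool_pos: [523.2, 19.5, 215.5]
t: 9.7
tool_pos: [519.0, -15.5, 90.4]
t: 9.9
tool_pos: [521.2, -15.4, 93.0]
([0.5, 1.3, 0.0], [-0.0, -0.0, 0.0])
```

View pics/w4.png

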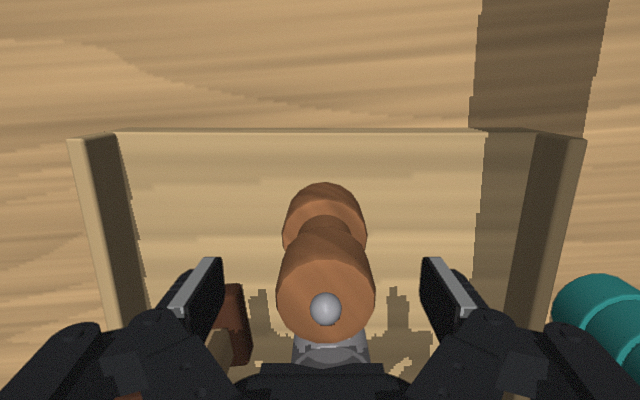

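```bash
python3 -m pendant '[{"y":1},{"y":1},{"y":1},{"y":1},{"y":1}]' 20
python3 -m pendant '[{},{"z":-10},{"z":-40},{"z":-80},{"z":-120}]'
python3 -c "
from h import *
print(rel(467.4,348.1,69))"
```

```text
t: 10.45
tool_pos: [521.7, -14.2, 93.9]
ee_rot: [[-0.997, 0.071, 0.002], [0.071, 0.997, 0.0], [-0.002, 0.0, -1.0]]
wrist_force: [-0.2, 0.9, 5.3]
finger_gap: 38.4
grasp_force: 59.9
t: 10.95
tool_pos: [520.1, -14.3, 214.0]
ee_rot: [[-0.997, 0.071, -0.002], [0.071, 0.997, 0.0], [0.002, -0.0, -1.0]]
wrist_force: [0.6, -0.1, -0.2]
finger_gap: 38.5
grasp_force: 60.5
([78.0, 357.8, 145.1], [-0.0, -0.002, 0.0])
```

```bash
python3 -m pendant '[{"x":8,"y":35},{"x":18,"y":83},{"x":28,"y":131},{"x":38,"y":179},{"x":48,"y":227}]' |head -2
python3 -m pendant '[{"x":10,"y":48},{"x":20,"y":90},{"x":30,"y":120,"z":15},{"x":30,"y":131,"z":50},{"x":30,"y":131,"z":90}]' |head -2
python3 -m pendant '[{"z":25},{"z":45},{"z":54},{"z":55.5},{"z":55.5}]'
```

```text
t: 11.45
tool_pos: [488.4, 217.0, 213.4]
t: 11.95
tool_pos: [469.5, 351.6, 123.8]
t: 12.45
tool_pos: [467.6, 347.6, 69.0]
ee_rot: [[-0.997, 0.071, -0.002], [0.071, 0.997, -0.001], [0.002, -0.001, -1.0]]
wrist_force: [-3.9, -1.3, 5.5]
finger_gap: 38.9
grasp_force: 61.2
```

```bash
python3 -m pendant '[{},{},{},{}]' 85 |grep gap
python3 -m pendant '[{"z":-40},{"z":-85},{"y":-20,"z":-128},{"x":-16,"y":-60,"z":-148},{"x":-32,"y":-103,"z":-148}]' |head -2
python3 -m pendant '[{"x":-16,"y":-45},{"x":-32,"y":-90},{"x":-48,"y":-135},{"x":-64,"y":-180},{"x":-80,"y":-225}]' |head -2
python3 -m pendant '[{"x":-16,"y":-45},{"x":-33,"y":-90},{"x":-49.5,"y":-105,"z":10},{"x":-49.5,"y":-105,"z":40},{"x":-49.5,"y":-105,"z":70}]' |head -2
python3 -m pendant '[{},{}]'|head -2
python3 - <<'E'
from h import *
print(rel(598.5,-93.8,98)); w=shot('wrist');cv2.imwrite('pics/w5.png',w['img'][...,::-1])
E
```

```text
finger_gap: 85.3
t: 13.35
tool_pos: [495.9, 244.2, 219.8]
t: 13.85
tool_pos: [557.4, 11.3, 215.5]
t: 14.35
tool_pos: [600.4, -96.6, 145.2]
t: 14.55
tool_pos: [598.7, -95.0, 145.1]
([0.2, 1.1, 47.1], [0.0, -0.002, 0.0])
```

View pics/w5.png

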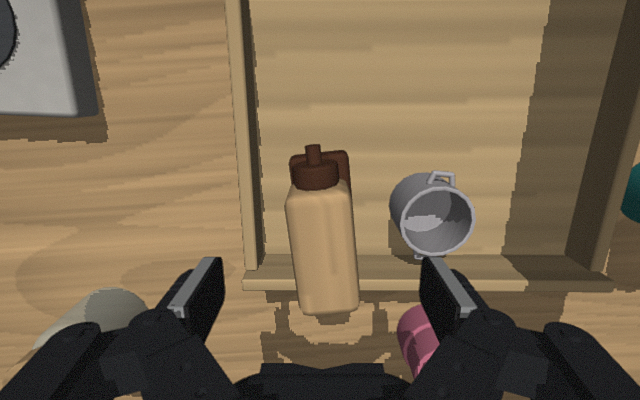

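```bash
python3 -m pendant '[{"y":1,"z":10,"rz":-0.1},{"y":1,"z":28,"rz":-0.1},{"y":1,"z":40,"rz":-0.1},{"y":1,"z":47,"rz":-0.1},{"y":1,"z":47,"rz":-0.1}]' |head -2
python3 -m pendant '[{},{},{},{},{}]' 15
python3 -m pendant '[{},{"z":-10},{"z":-40},{"z":-80},{"z":-120}]'
python3 -c "
from h import *
print(rel(388+8,338,74))"
```

```text
t: 15.1
tool_pos: [598.9, -93.8, 98.2]
t: 15.6
tool_pos: [599.8, -94.3, 99.2]
ee_rot: [[-1.0, -0.029, 0.002], [-0.029, 1.0, -0.0], [-0.002, -0.001, -1.0]]
wrist_force: [0.3, -0.1, 2.4]
finger_gap: 33.2
grasp_force: 60.2
t: 16.1
tool_pos: [597.9, -93.7, 218.9]
ee_rot: [[-1.0, -0.029, -0.003], [-0.029, 1.0, 0.001], [0.003, 0.001, -1.0]]
wrist_force: [-0.2, -0.3, -1.1]
finger_gap: 33.0
grasp_force: 59.8
([188.8, 437.3, 145.9], [0.001, -0.003, 0.1])
```

```bash
python3 -m pendant '[{"x":15,"y":33},{"x":34,"y":77},{"x":53,"y":121},{"x":72,"y":165},{"x":91,"y":209}]' |head -2
python3 -m pendant '[{"x":19,"y":44},{"x":38,"y":88},{"x":57,"y":132},{"x":76,"y":174},{"x":95,"y":210}]' |head -2
python3 -m pendant '[{"x":11,"y":18,"z":20},{"x":11,"y":18,"z":65},{"x":11,"y":18,"z":105},{"x":11,"y":18,"z":130},{"x":11,"y":18,"z":140}]' |head -2
python3 -m pendant '[{"z":4},{"z":5.5},{"z":5.5}]'
```

```text
t: 16.6
tool_pos: [500.4, 113.6, 218.5]
t: 17.1
tool_pos: [399.3, 321.1, 218.6]
t: 17.6
tool_pos: [387.1, 335.6, 75.9]
t: 17.9
tool_pos: [389.9, 337.2, 74.4]
ee_rot: [[-1.0, -0.029, 0.001], [-0.029, 1.0, 0.001], [-0.001, 0.001, -1.0]]
wrist_force: [0.6, -0.7, -2.0]
finger_gap: 33.0
grasp_force: 60.3
```

```bash
python3 -m pendant '[{"z":1},{"z":1},{"z":1}]' | grep -E "pos|force"
```

```text
tool_pos: [390.7, 337.7, 74.1]
wrist_force: [-2.1, -1.5, 7.7]
grasp_force: 61.4
```

```bash
python3 -m pendant '[{},{},{},{}]' 85 |grep gap
python3 -m pendant '[{"z":-40},{"z":-85},{"z":-130},{"y":-30,"z":-148,"rz":0.1},{"y":-60,"z":-148,"rz":0.1}]' |head -2
python3 -m pendant '[{},{}]'|head -2
python3 - <<'E'
from h import *
print(rel(590,-16,220))
t=shot('top');cv2.imwrite('pics/t2.png',cv2.resize(t['img'][90:320,110:510,::-1],(800,460)))
for n,z,uv in (('cups',5,(537,356)),('mill',5,(467.5,348)),('drill',5,(383,338)),('pot',30,(612,-16))):
    c=proj(t,[[*uv,z+60]])[0];m=best(t,n,c);
    if m is not None:print(n,fit(n,[(t,m)],(*uv,3.14),n=='drill',z=z))
    else: print(n,None)
E
```

```text
finger_gap: 84.9
t: 19.1
tool_pos: [393.6, 278.3, 223.5]
t: 19.3
tool_pos: [391.1, 276.8, 220.0]
([-219.5, -277.7, -0.2], [0.001, -0.0, -0.001])
cups ([539.2, 355.7, 3.14], np.float64(0.163))
mill ([467.3, 347.4, 3.14], np.float64(0.096))
drill ([393.5, 333.9, 3.214], np.float64(0.569))
pot ([614.0, -16.8, 3.14], np.float64(0.106))
```

View pics/t2.png

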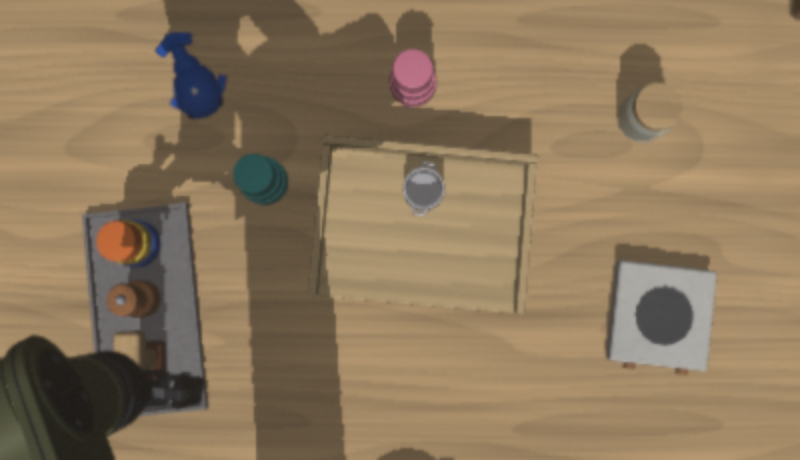

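```bash
python3 -m pendant '[{"x":-27,"y":-34},{"x":-54,"y":-70},{"x":-83,"y":-106},{"x":-112,"y":-142},{"x":-141,"y":-178}]' |head -2
python3 -m pendant '[{"x":-28,"y":-36,"z":20,"rz":0.06},{"x":-56,"y":-72,"z":40,"rz":0.12},{"x":-79,"y":-100,"z":40,"rz":0.12},{"x":-79,"y":-100,"z":40,"rz":0.12},{"x":-79,"y":-100,"z":40,"rz":0.12}]' |head -2
python3 - <<'E'
from h import *
w=shot('wrist');cv2.imwrite('pics/w6.png',w['img'][...,::-1])
m=best(w,'pot');print(w['state']['tool_pos']);q=fit('pot',[(w,m)],(613,-16,0),False);print(q,rel(q[0][0],q[0][1],44,-0.19))
E
```

```text
t: 20.05
tool_pos: [520.3, 88.6, 219.6]
t: 20.55
tool_pos: [591.4, -16.0, 178.9]
[591.37195177 -16.0498897  178.93044385]
([613.3, -15.6, 0], np.float64(0.047)) ([-22.8, 3.5, 135.5], [0.0, -0.001, 0.0])
```

View pics/w6.png

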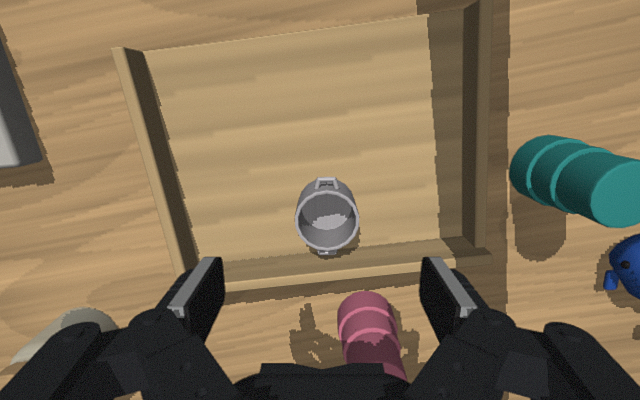

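```bash
python3 -m pendant '[{"x":-12,"y":2,"z":40},{"x":-23,"y":3.5,"z":75},{"x":-23,"y":3.5,"z":105},{"x":-23,"y":3.5,"z":128},{"x":-23,"y":3.5,"z":138}]' |head -2
python3 -m pendant '[{},{}]'|head -2
python3 - <<'E'
from h import *
print(rel(613.3,-15.6,41,-0.19))
w=shot('wrist');cv2.imwrite('pics/w7.png',w['img'][...,::-1])
E
```

```text
t: 21.15
tool_pos: [611.9, -14.9, 39.9]
t: 21.35
tool_pos: [614.8, -16.1, 43.0]
([1.6, 0.2, 2.0], [0.0, 0.002, 0.0])
```

View pics/w7.png

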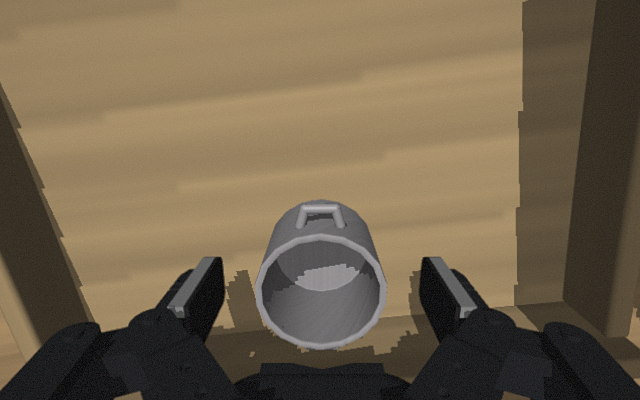

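```bash
python3 -m pendant '[{"x":1,"z":1},{"x":1,"z":1.5},{"x":1,"z":1.5},{"x":1,"z":1.5},{"x":1,"z":1.5}]' 30 || python3 -m pendant '[{"x":1,"z":1},{"x":1,"z":1.5},{"x":1,"z":1.5},{"x":1,"z":1.5},{"x":1,"z":1.5}]' 30
python3 -m pendant '[{},{"z":-10},{"z":-40},{"z":-80},{"z":-120}]'
python3 -c "
from h import *
print(rel(430,-328,160,-0.19))"
```

```text
t: 21.9
tool_pos: [613.9, -16.6, 41.9]
ee_rot: [[-0.982, 0.19, 0.002], [0.19, 0.982, -0.0], [-0.002, 0.0, -1.0]]
wrist_force: [-1.3, 1.1, 5.7]
finger_gap: 51.2
grasp_force: 61.9
t: 22.4
tool_pos: [612.6, -16.6, 161.8]
ee_rot: [[-0.982, 0.19, -0.001], [0.19, 0.982, 0.0], [0.001, -0.0, -1.0]]
wrist_force: [1.4, 0.0, -0.3]
finger_gap: 51.0
grasp_force: 62.6
([120.2, -340.4, 2.0], [-0.0, -0.001, -0.001])
```

```bash
python3 -m pendant '[{"x":11,"y":-30},{"x":27,"y":-77},{"x":43,"y":-124},{"x":60,"y":-171},{"x":76,"y":-217}]' |head -2
python3 -m pendant '[{"x":16,"y":-46},{"x":32,"y":-88},{"x":44,"y":-115},{"x":44,"y":-123},{"x":44,"y":-123}]' |head -2
python3 -m pendant '[{},{}]'|head -2
python3 - <<'E'
from h import *
w=shot('wrist');cv2.imwrite('pics/w8.png',w['img'][...,::-1]);print(w['state']['tool_pos'])
h,g=w['img'].astype(int),None
for z,q in ((33,(458,-329.3)),):
    c=proj(w,[[*q,z]])[0];print(c)
import pickle;pickle.dump({k:w[k] for k in('img','intrinsics','dist','T_tool_cam','state')},open('w8.pkl','wb'))
E
```

```text
t: 22.9
tool_pos: [496.3, -216.6, 161.3]
t: 23.4
tool_pos: [430.9, -328.8, 161.0]
t: 23.6
tool_pos: [431.7, -326.3, 160.5]
[ 431.67897481 -326.34742886  160.52440668]
[323.21644365 217.4258635 ]
```

View pics/w8.png

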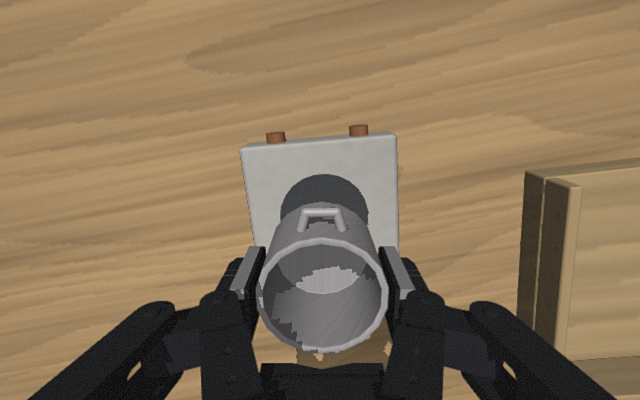

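Run:
```python
from h import *
import pickle
from scipy.optimize import least_squares
w=pickle.load(open('w8.pkl','rb'));g=w['img'].max(2).astype(int)
P=[]
for c in range(286,366):
    r=np.where(g[160:215,c]<130)[0]
    if len(r): P.append(ray(w,(c,160+r[0]-.5),31)[:2])
P=np.array(P)
r=least_squares(lambda v:np.hypot(*(P-v[:2]).T)-38,[458,-329],loss='soft_l1');print(len(P),r.x,np.abs(r.fun).mean())
r2=least_squares(lambda v:np.hypot(*(P-v[:2]).T)-v[2],[458,-329,38],loss='soft_l1');print(r2.x)
print(rel(*r.x,45,-0.19,s=w['state']))
```

```text
80 [ 457.74377506 -328.85701115] 0.18016858417129553
[ 457.71849961 -328.85038365   37.97720165]
([-26.1, 2.4, 115.5], [0.001, 0.0, 0.001])
```

```bash
python3 -m pendant '[{"x":-13,"y":1,"z":20},{"x":-26,"y":2.4,"z":50},{"x":-26,"y":2.4,"z":80},{"x":-26,"y":2.4,"z":105},{"x":-26,"y":2.4,"z":115}]' |head -2
python3 -m pendant '[{},{"z":1},{"z":2},{"z":2}]'
```

```text
t: 24.15
tool_pos: [456.1, -327.5, 44.2]
t: 24.55
tool_pos: [457.8, -330.0, 44.3]
ee_rot: [[-0.982, 0.189, 0.001], [0.189, 0.982, -0.0], [-0.002, -0.0, -1.0]]
wrist_force: [1.0, 2.1, 4.3]
finger_gap: 50.8
grasp_force: 64.1
```

```bash
python3 -m pendant '[{},{},{},{}]' 85 |grep gap
python3 -m pendant '[{"z":-20},{"z":-60},{"z":-105},{"z":-150,"rz":-0.12},{"z":-175,"rz":-0.12}]' |head -2
python3 -m pendant '[{"z":-175},{"z":-175}]' >/dev/null; python3 -m pendant '[{"z":175}]' >/dev/null
python3 - <<'E'
from h import *
w=shot('wrist');m=best(w,'pot');print(w['state']['tool_pos'],rel(390.7,337.7,220,0.029))
print(fit('pot',[(w,m)],(457,-329,0),False,z=33))
cv2.imwrite('pics/w9.png',w['img'][...,::-1])
E
```

```text
finger_gap: 84.9
t: 25.45
tool_pos: [458.1, -331.3, 222.4]
[ 466.14007878 -338.00071035  285.13138111] ([109.6, 658.9, 49.0], [0.006, -0.007, -0.1])
([456.6, -329.8, 0], np.float64(0.1))
```

View pics/w9.png

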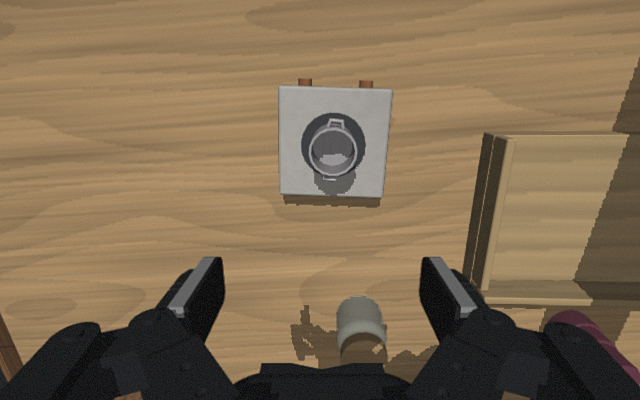

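```bash
python3 -m pendant '[{},{},{}]' |head -2
python3 -c "
from h import *
P=[robot.get_state()['tool_pos'] for _ in range(3)];print(P[0])
print(rel(538.7,356.8,200))"
```

```text
t: 26.15
tool_pos: [457.8, -331.0, 269.5]
[ 457.77207076 -330.95298548  269.52760758]
([-31.9, 691.8, 68.7], [-0.001, 0.002, 0.0])
```

```bash
python3 -m pendant '[{"x":-10,"y":30},{"x":-20,"y":76},{"x":-30,"y":124},{"x":-40,"y":172},{"x":-50,"y":220}]' |head -2
python3 -m pendant '[{"x":-5,"y":48},{"x":-10,"y":97},{"x":-10,"y":146},{"x":-10,"y":195},{"x":-10,"y":244}]' |head -2
python3 -m pendant '[{"x":5,"y":47},{"x":10,"y":95},{"x":16,"y":143},{"x":22,"y":190,"z":20},{"x":28,"y":228,"z":40}]' |head -2
python3 -m pendant '[{"z":20},{"z":28.7},{"z":28.7},{"z":28.7}]' |head -2
python3 - <<'E'
from h import *
print(rel(538.8,356.8,67.5)); w=shot('wrist');cv2.imwrite('pics/w10.png',w['img'][...,::-1])
for n,q in (('cups',(538.8,356.8,0)),('mill',(467.5,348,0))):
    c=proj(w,[[q[0],q[1],60]])[0];m=best(w,n)
    if m is not None: print(n,c,fit(n,[(w,m)],q,False,z=5))
E
```

```text
t: 26.65
tool_pos: [523.5, -112.9, 269.5]
t: 27.15
tool_pos: [550.4, 130.6, 269.5]
t: 27.65
tool_pos: [539.0, 361.3, 230.0]
t: 28.05
tool_pos: [538.7, 357.2, 200.7]
([-0.0, -0.5, 133.2], [0.0, 0.001, -0.001])
cups [320.26009884 183.63140459] ([538.8, 356.8, 0], np.float64(1.0))
mill [303.06349875  99.42615977] ([467.5, 348.0, 0], np.float64(1.0))
```

View pics/w10.png

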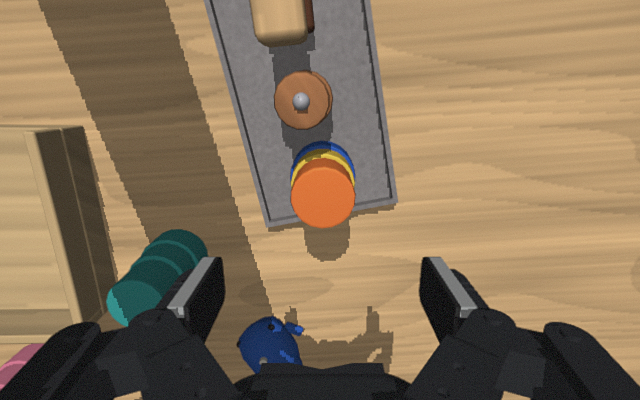

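```bash
python3 -m pendant '[{"y":-0.4,"z":40},{"y":-0.4,"z":80},{"y":-0.4,"z":112},{"y":-0.4,"z":128},{"y":-0.4,"z":132.5}]' |head -2
python3 -m pendant '[{},{},{},{},{}]' 30
python3 -m pendant '[{},{"z":-10},{"z":-40},{"z":-85},{"z":-130}]' 
python3 -m pendant '[{},{}]'|head -2
python3 -c "
from h import *
print(rel(599,56.5,91.8))"
```

```text
t: 28.7
tool_pos: [537.1, 356.2, 65.7]
t: 29.2
tool_pos: [539.4, 358.2, 69.5]
ee_rot: [[-0.997, 0.071, 0.004], [0.071, 0.997, 0.002], [-0.004, 0.002, -1.0]]
wrist_force: [0.8, -0.3, 5.7]
finger_gap: 48.5
grasp_force: 62.3
t: 29.7
tool_pos: [536.7, 356.9, 198.2]
ee_rot: [[-0.997, 0.071, -0.002], [0.071, 0.998, -0.001], [0.002, -0.001, -1.0]]
wrist_force: [0.9, 0.1, -0.9]
finger_gap: 48.4
grasp_force: 62.1
t: 29.9
tool_pos: [538.3, 357.8, 199.4]
([-81.6, -296.5, 107.2], [0.002, 0.003, 0.0])
```

```bash
python3 -m pendant '[{"x":-8,"y":-30},{"x":-21,"y":-77},{"x":-34,"y":-125},{"x":-47,"y":-172},{"x":-60,"y":-218}]' |head -2
python3 -m pendant '[{"x":-12,"y":-46},{"x":-22,"y":-70,"z":15},{"x":-22,"y":-78.4,"z":45},{"x":-22,"y":-78.4,"z":75},{"x":-22,"y":-78.4,"z":98}]' |head -2
python3 -m pendant '[{"z":4},{"z":6},{"z":6},{"z":6}]'
python3 -c "
from h import *
print(rel(598.8,56.5,91.8))"
```

```text
t: 30.4
tool_pos: [580.4, 133.7, 195.1]
t: 30.9
tool_pos: [595.7, 55.0, 95.6]
t: 31.3
tool_pos: [595.9, 55.5, 92.7]
ee_rot: [[-0.997, 0.071, -0.005], [0.071, 0.998, -0.001], [0.005, -0.001, -1.0]]
wrist_force: [-3.1, -1.3, 8.2]
finger_gap: 48.7
grasp_force: 67.1
([-2.8, 1.2, 0.9], [-0.001, -0.005, 0.0])
```

```bash
python3 -m pendant '[{"z":-3},{"x":-2,"y":1,"z":-3},{"x":-2,"y":1,"z":-1},{"x":-2,"y":1,"z":-0.5},{"x":-2,"y":1,"z":-0.5}]'
python3 -m pendant '[{},{}]'
```

```text
t: 31.8
tool_pos: [600.4, 56.9, 93.1]
ee_rot: [[-0.998, 0.071, -0.001], [0.071, 0.998, -0.0], [0.001, -0.0, -1.0]]
wrist_force: [-0.7, -0.1, -0.4]
finger_gap: 48.5
grasp_force: 66.2
t: 32.0
tool_pos: [600.5, 56.8, 93.6]
ee_rot: [[-0.997, 0.071, -0.0], [0.071, 0.997, -0.0], [0.0, -0.0, -1.0]]
wrist_force: [1.2, -0.8, -0.8]
finger_gap: 48.8
grasp_force: 66.2
```

```bash
python3 -m pendant '[{"x":1,"z":0.8},{"x":1,"z":1.3},{"x":1,"z":1.3}]' | grep -E "pos|wrist"
python3 -m pendant '[{},{},{},{}]' 85 |grep gap
python3 -m pendant '[{"z":-40},{"z":-85},{"x":5,"y":20,"z":-120},{"x":28,"y":60,"z":-120},{"x":50,"y":103,"z":-120}]' |head -2
python3 -m pendant '[{"x":24,"y":43},{"x":48,"y":86},{"x":72,"y":130},{"x":95,"y":165},{"x":101,"y":180}]' |head -2
python3 -m pendant '[{},{}]' |head -2
python3 - <<'E'
from h import *
print(rel(467.6,347.8,69.5)); w=shot('wrist');cv2.imwrite('pics/w11.png',w['img'][...,::-1])
m=best(w,'mill')
if m is not None: print(fit('mill',[(w,m)],(467.5,348,0),False,z=5))
E
```

```text
tool_pos: [600.1, 56.8, 93.0]
wrist_force: [0.2, -0.1, 2.4]
finger_gap: 85.0
t: 33.2
tool_pos: [558.1, 163.6, 214.4]
t: 33.7
tool_pos: [466.5, 352.9, 212.4]
t: 33.9
tool_pos: [469.4, 349.3, 212.3]
([1.7, -1.5, 142.8], [-0.001, 0.0, 0.001])
([466.3, 349.0, 0], np.float64(0.063))
```

```bash
python3 -m pendant '[{"x":1,"y":-0.5,"z":40},{"x":1,"y":-0.5,"z":85},{"x":1,"y":-0.5,"z":120},{"x":1,"y":-0.5,"z":138},{"x":1,"y":-0.5,"z":142}]' |head -2
python3 -m pendant '[{},{},{},{},{}]' 20
python3 -m pendant '[{},{"z":-10},{"z":-40},{"z":-85},{"z":-130}]' |grep -E "pos|gap"
python3 -m pendant '[{},{}]'|head -2
python3 -c "
from h import *
print(rel(521,-14.2,94.5))"
```

```text
t: 34.5
tool_pos: [467.2, 346.6, 67.7]
t: 35.0
tool_pos: [469.2, 349.7, 72.3]
ee_rot: [[-0.998, 0.07, 0.003], [0.07, 0.998, 0.001], [-0.003, 0.001, -1.0]]
wrist_force: [-0.3, -1.9, 7.5]
finger_gap: 38.4
grasp_force: 60.1
tool_pos: [467.1, 349.2, 201.7]
finger_gap: 38.7
t: 35.7
tool_pos: [468.5, 350.0, 202.4]
([-77.8, -359.8, 107.2], [0.002, 0.003, 0.0])
```

```bash
python3 -m pendant '[{"x":-8,"y":-35},{"x":-18,"y":-83},{"x":-28,"y":-131},{"x":-38,"y":-179},{"x":-48,"y":-227}]' |head -2
python3 -m pendant '[{"x":-10,"y":-46},{"x":-20,"y":-90},{"x":-29,"y":-122,"z":15},{"x":-29,"y":-132.5,"z":50},{"x":-29,"y":-132.5,"z":85}]' |head -2
python3 -m pendant '[{"z":12},{"z":17},{"z":17},{"z":17}]'
python3 -c "
from h import *
print(rel(521,-14.2,94.5))"
```

```text
t: 36.2
tool_pos: [498.0, 117.8, 198.4]
t: 36.7
tool_pos: [518.5, -16.7, 113.5]
t: 37.1
tool_pos: [519.6, -14.1, 98.7]
ee_rot: [[-0.998, 0.07, 0.0], [0.07, 0.998, 0.0], [-0.0, 0.0, -1.0]]
wrist_force: [0.6, -0.7, -1.5]
finger_gap: 38.6
grasp_force: 60.6
([-1.4, 0.0, 4.2], [0.0, 0.0, 0.001])
```

```bash
python3 -m pendant '[{"x":-1,"z":1.5},{"x":-1,"z":2.5},{"x":-1,"z":2.5},{"x":-1,"z":2.5}]'|grep -E "pos|wrist"
```

```text
tool_pos: [521.2, -14.4, 97.3]
wrist_force: [-1.6, 0.9, 6.4]
```

```bash
python3 -m pendant '[{},{},{},{}]' 85 |grep gap
python3 -m pendant '[{"z":-40},{"z":-85},{"x":5,"y":20,"z":-120},{"x":22,"y":60,"z":-120},{"x":42,"y":103,"z":-120}]' |head -2
python3 -m pendant '[{"x":20,"y":44},{"x":40,"y":88},{"x":60,"y":133},{"x":80,"y":178},{"x":98,"y":215}]' |head -2
python3 -m pendant '[{"x":14,"y":20,"rz":-0.1},{"x":15,"y":24,"rz":-0.1},{"x":15,"y":24,"rz":-0.1},{"x":15,"y":24,"rz":-0.1}]' |head -2
python3 - <<'E'
from h import *
print(rel(390.7,337.7,74.5,.029)); w=shot('wrist');cv2.imwrite('pics/w12.png',w['img'][...,::-1])
m=best(w,'drill')
if m is not None: print(fit('drill',[(w,m)],(382,338,3.17),True,z=5))
E
```

```text
finger_gap: 85.0
t: 38.4
tool_pos: [487.3, 91.5, 217.7]
t: 38.9
tool_pos: [402.2, 314.7, 216.0]
t: 39.3
tool_pos: [390.4, 336.6, 215.8]
([-0.4, 1.2, 141.3], [-0.001, 0.0, -0.001])
([385.3, 337.9, 3.191], np.float64(0.11))
```

View pics/w12.png

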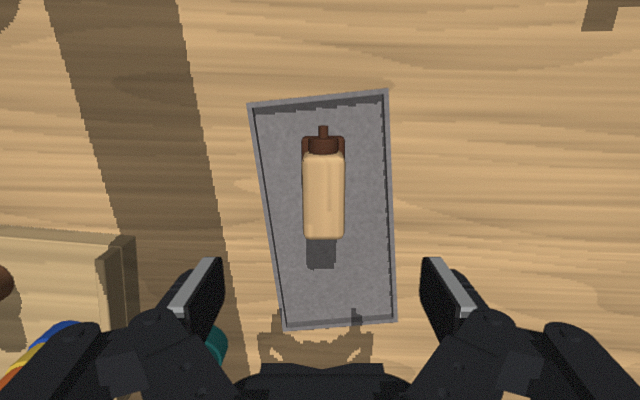

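```bash
python3 -m pendant '[{"y":1,"z":40},{"y":1,"z":85},{"y":1,"z":120},{"y":1,"z":137},{"y":1,"z":140.5}]' |head -2
python3 -m pendant '[{},{},{},{},{}]' 15
python3 -m pendant '[{},{"z":-10},{"z":-40},{"z":-85},{"z":-130}]' |grep -E "pos|gap"
python3 -m pendant '[{},{}]'|head -2
python3 -c "
from h import *
print(rel(598.9,-93.9,99,.029))"
```

```text
t: 39.9
tool_pos: [389.0, 336.2, 73.2]
t: 40.4
tool_pos: [390.9, 338.8, 76.9]
ee_rot: [[-1.0, -0.029, 0.003], [-0.029, 1.0, 0.001], [-0.003, 0.001, -1.0]]
wrist_force: [0.7, -1.8, 6.8]
finger_gap: 33.3
grasp_force: 59.6
tool_pos: [388.9, 337.9, 206.7]
finger_gap: 33.1
t: 41.1
tool_pos: [390.3, 338.8, 207.1]
([-195.5, -438.9, 107.7], [0.002, 0.003, 0.0])
```

```bash
python3 -m pendant '[{"x":-7,"y":-15,"z":-35},{"x":-22,"y":-50,"z":-60},{"x":-42,"y":-94,"z":-60},{"x":-62,"y":-138,"z":-60},{"x":-82,"y":-182,"z":-60}]' |head -2
python3 -m pendant '[{"x":-19,"y":-44},{"x":-38,"y":-88},{"x":-57,"y":-132},{"x":-76,"y":-176},{"x":-95,"y":-220}]' |head -2
python3 -m pendant '[{"x":-15,"y":-30},{"x":-19,"y":-36.5,"z":5},{"x":-19,"y":-36.5,"z":30},{"x":-19,"y":-36.5,"z":75},{"x":-19,"y":-36.5,"z":120}]' |head -2
python3 -m pendant '[{"z":25},{"z":42},{"z":44},{"z":44}]'
python3 -c "
from h import *
print(rel(598.9,-93.9,100,.029))"
```

```text
t: 41.6
tool_pos: [476.2, 157.1, 263.6]
t: 42.1
tool_pos: [577.6, -59.8, 262.9]
t: 42.6
tool_pos: [597.5, -93.5, 143.1]
t: 43.0
tool_pos: [596.0, -93.0, 100.0]
ee_rot: [[-1.0, -0.03, -0.005], [-0.03, 1.0, 0.001], [0.005, 0.001, -1.0]]
wrist_force: [-2.8, -0.3, 3.3]
finger_gap: 33.3
grasp_force: 65.3
([-2.9, -0.9, -0.0], [0.001, -0.005, 0.001])
```

```bash
python3 -m pendant '[{"z":-3},{"x":-1,"z":-3},{"x":-1,"z":-1},{"x":-1,"z":-0.3},{"x":-1,"z":-0.3}]'|grep -E "pos|wrist"
python3 -m pendant '[{"z":0.5},{"z":0.5}]'|grep -E "pos|wrist"
```

```text
tool_pos: [599.4, -94.0, 101.2]
wrist_force: [0.8, 0.4, -1.3]
tool_pos: [599.7, -94.2, 101.2]
wrist_force: [-0.1, 0.1, -2.2]
```

```bash
python3 -m pendant '[{"z":0.8},{"z":1.3},{"z":1.3}]'|grep -E "pos|wrist"
```

```text
tool_pos: [599.7, -94.2, 99.9]
wrist_force: [0.1, 0.5, -0.8]
```

```bash
python3 -m pendant '[{"z":0.8},{"z":0.8},{"z":0.8}]'|grep -E "pos|wrist"
python3 -m pendant '[{},{},{},{}]' 85 |grep gap
python3 -m pendant '[{"z":-30},{"z":-75},{"z":-120},{"x":30,"y":20,"z":-165},{"x":50,"y":50,"z":-200}]' |head -2
python3 -m pendant '[{"x":10,"y":20,"z":-20},{"x":10,"y":25,"z":-30},{"x":10,"y":25,"z":-30},{"x":10,"y":25,"z":-30}]' |head -2
python3 - <<'E'
from h import *
w=shot('wrist');cv2.imwrite('pics/w13.png',w['img'][...,::-1]);print(w['state']['tool_pos'])
for n,q,yaw in (('cups',(598.7,56.7,0),0),('mill',(520.8,-14,0),0),('drill',(591,-94,3.17),1)):
    c=proj(w,[[q[0],q[1],90]])[0];m=best(w,n,c)
    if m is not None: print(n,fit(n,[(w,m)],q,bool(yaw)))
t=shot('top');m=best(t,'pot')
print('pot',fit('pot',[(t,m)],(457,-329,0),False,z=33))
cv2.imwrite('pics/t3.png',cv2.resize(t['img'][90:320,110:510,::-1],(800,460)))
E
```

```text
tool_pos: [599.8, -94.2, 99.9]
wrist_force: [-2.2, 0.4, 5.4]
finger_gap: 85.0
t: 45.2
tool_pos: [551.4, -50.7, 295.5]
t: 45.6
tool_pos: [541.0, -25.7, 322.6]
[541.03226883 -25.66456028 322.64218543]
cups ([600.9, 56.7, 0], np.float64(0.034))
mill ([519.0, -15.9, 0], np.float64(0.053))
drill ([590.4, -93.1, 3.122], np.float64(0.101))
pot ([458.0, -329.7, 0], np.float64(0.107))
```

View pics/w13.png

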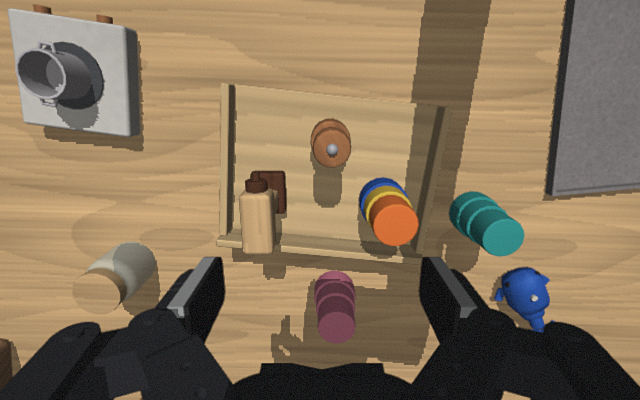

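All three toys are upright on the stand: drill at (262,210), mill at (331,145), cups at (388,210). Each is within about 3 mm of its starting spot. The pot is on the hob plate at about (45,72), and the gripper touches nothing.

```bash
python3 -c "
from cell import robot
print(robot.job_done())"
```

```text
the job is handed in; nothing more can be done
None
```

The job is handed in at about 46 s: the pot stands in the middle of the hob plate, and the cup tower, drill and mill are back upright on the stand, each within about 3 mm of where it started by my camera measurements; the whale and jar were never touched.

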